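# Re-magnetise two precision screwdrivers

### The job

The tips of the two precision screwdrivers in the slanted tube rack no longer hold screws: lift both out and drop them blade down into the two wells of the magnetiser, one in each and fully home on the well floor. Only when both are in, press the magnetiser's hinged spring paddle down to its stop for a moment to fire the pulse, then let it spring back up. Leave the screwdrivers standing in the wells and the marker pen in its tube, and do not disturb the tape roll or the screw dish.

Things in the scene. Friction and masses are not known exactly. Their poses are not given: they have to be found in the camera images.
- rack: Fixed aluminium rack, base 105 x 205 mm, on the left or right of the magnetiser, turned up to 20 deg. Three square tubes at its y = -75, 0, +75 mm lean 35 deg from vertical towards its -x side (roughly the robot): 20 mm outside, 16 mm bore, 97 mm long, closed at the foot, mouth centres at x = -23, z = 97 mm. Origin on the worktop under it; z up.
- driver_1: One of two identical screwdrivers, 130 mm, 30 g: ribbed handle 13 mm thick and 82 mm long, blade 4 mm thick and 48 mm long. Starts blade down in a rack tube, 33 mm of handle out. Long axis y: handle end at y = +66, blade tip at -64, handle from -16 to +66; centre line at z = +6.5 mm (origin lies on the handle's surface). x is level across it at the start.
- driver_2: One of two identical screwdrivers, 130 mm, 30 g: ribbed handle 13 mm thick and 82 mm long, blade 4 mm thick and 48 mm long. Starts blade down in a rack tube, 33 mm of handle out. Long axis y: handle end at y = +66, blade tip at -64, handle from -16 to +66; centre line at z = +6.5 mm (origin lies on the handle's surface). x is level across it at the start.
- driver_1_tip (a point): Blade tip of driver_1, on its centre line; 130 mm from the handle end.
- driver_2_tip (a point): Blade tip of driver_2, on its centre line; 130 mm from the handle end.
- driver_1_end (a point): Handle end of driver_1 (its butt), on its centre line.
- driver_2_end (a point): Handle end of driver_2 (its butt), on its centre line.
- marker: Marker pen, 126 mm long, 12 mm thick, in the remaining tube of the rack, standing 29 mm out of it; leave it there. Long axis y, +y upwards at the start; origin on its surface mid-length.
- magnetiser: Fixed grey box 84 x 150 x 75 mm on a steel plate that runs out to x = -132 mm in front. Two wells with raised black collars (38 mm outside, top at z = 83 mm) at x = +10, y = +36 and -36 mm; spring paddle on the -x side (roughly towards the robot). Turned up to 17 deg. Origin on the worktop under the middle of the box; z up.
- well_0 (a point): Centre of the mouth of the well at the box's y = +36 mm, at the top of its collar. The well is vertical, round, 24 mm in diameter and 75 mm deep, its lowest 18 mm tapering to 12 mm to centre the blade; about 27 mm of the handle goes in after the 48 mm blade. z up.
- well_1 (a point): Centre of the mouth of the well at the box's y = -36 mm; the same as the other.
- paddle (a joint): Angle of the hinged spring paddle (75 x 74 mm steel plate, hinge at the box, free lip towards the magnetiser's -x): 0 = up at rest, 0.22 rad = down on its stop. It springs back by itself; about 5 N on the rubber pad brings it to the stop.
- paddle_pad (a point): Middle of the ribbed rubber pad on top of the paddle, 55 mm from the hinge; moves with it, about 39 mm above the worktop at rest and 27 mm at the stop.
- tape_roll: Loose roll of tape lying flat, 76 x 70 x 19 mm, origin under its middle; a bystander.
- screw_dish: Loose round metal dish with screws, 62 mm across, 14 mm high, origin under its middle; a bystander.

How it is judged:
By the outcome, as a careful person would: the job done as asked, in the order asked, and still so for the second after the job is handed in, with the robot touching nothing.
It also fails if it takes over 67 s, if anything falls off the work surface, if the arm or the gripper's body presses on something with over 40 N, if the wrist force passes 120 N, or if a joint passes its speed limit or range.

### The arm

A 7-joint arm with a two-finger parallel gripper is mounted at the origin on a cart in front of the work surface, level with it; the furniture and walls round the work are solid. World frame = base frame: x ahead of the robot, y to its left, z up, the work surface at z = 0. Lengths are in mm, angles in rad, forces in N, time in s.
With the tool pointing down it reaches from about 400 to 900 mm from the base axis. Payload 5.5 kg.
Tool frame: the origin (TCP) lies on the centre line of the jaws, within the pads' length; the fingertips stand 22 mm ahead of it and the grasp point (between the pads) lies 3 mm ahead of it; z points along the fingers, y is the line along which they close (so a half turn about z gives the same grasp; the last joint's range is limited). The gripper opens to 92 mm and grips with 3 to 60 N. Pads are 19 mm wide; open, the fingers measure 130 mm over their backs; the gripper's body (75 mm by 190 mm) begins 47 mm behind the grasp point.
Start: joints at [-0.886, 0.501, -0.427, 1.55, 0.221, 1.138, -0.21], TCP at [266.076, 593.045, 248.729] pointing down, gripper open.
Joint ranges: [-2.88, 2.88], [-0.31, 2.03], [-1.54, 1.56], [0.2, 2.42], [-1.41, 4.55], [0.19, 2.02], [-2.57, 2.57]. Speed limits (rad/s): [2.57, 2.57, 3.14, 3.14, 3.14, 3.14, 3.14].

### API

Orientations are given as a unit quaternion [w, x, y, z].
In Python, from cell import arm gives the robot as it stands. The module is installed in compiled form; this text tells all that it offers.
- The arm moves only by the tool send_rows, never from a script. Its argument "series" is a list of rows, each a list of 7 numbers: the shift along the tool's x, y, z in cm, then the turn, a rotation vector about the tool's x, y, z in degrees, then the opening, from -1 (shut) to 1 (fully open). In form: [[dx, dy, dz, wx, wy, wz, claw], ...]. A call has 1 to 12 rows; each row shifts and turns the commanded pose from where the row before left it, along the tool's axes as they then stand; what a row does not reach is not made up. A row lasts 1/8 s, in which the tool goes at most 62.5 mm and 10.7 degrees, less where a joint would pass 70% of its speed; a pose out of reach is approached as far as the arm can. A call with a gripper value outside its range is refused whole. The fingers move at their own pace and stop on an object; "squeeze" is the grip in N (left out, the last holds). Time passes only in rows, so rows that do not move let the fingers close. It gives the time, the measured TCP pose, the force, the opening and the grip force at its end, in the units of the state.
- arm.get_obs(): the state, without advancing time (a new reading comes with each control period).
- arm.get_image(name): name is "side" or "top" or "wrist"; returns the picture (480x640x3 uint8, red, green, blue); there is no depth.
- arm.camera_params(name): a dict with "fx", "fy", "cx", "cy" (pixels), "world_to_cam" (4x4, takes a point from world to camera coordinates). Camera axes: x right, y down, z forward; pixel columns grow to the right and rows downward; lengths in mm; the calibration is good to about 2 mm. A picture is of the moment at which its call begins: read the wrist's pose just before it. camera_params takes no time and is no camera call; for the wrist camera it gives the pose at the moment of the call.
- arm.finish_job(): hands the job in; it is judged then, once.
The state is a dict: "t": time; "q": joint angles; "joint_velocities": joint speeds; "joint_efforts": joint torques, N m; "tool_pos": TCP position; "ee_rot": TCP orientation; "force": force on the tool from outside, world axes, zero at the start; "wrist_torque": the same for the moment, N m; "finger_gap": finger opening in mm; "gripper_force": force on a finger pad.
Only numpy, scipy, OpenCV 4.12 (cv2) and the standard library are available. Lean on these libraries where they do the work, as an engineer would, in place of code of your own. Each camera call takes 0.05 s, during which the arm holds its last target. There are 200 camera calls.

## Working session

There is one attempt and no reset: what is moved stays moved. The work goes in short steps, Python scripts to look and compute and a tool call to move; the robot and the scene stay as the last step left them, time stands still between calls to the robot, and variables do not carry over. Pictures are saved under pics/ and viewed, at most 10 in all, crops included, and the job is handed in when it is done.

Besides the shell and the picture viewer there is one more tool, called after "Call:" by a JSON object that holds its "fn" and its "kwargs", one argument or row to a line. send_rows: Moves the arm, as the interface text tells. Its arguments: {"type":"object","properties":{"series":{"type":"array"},"squeeze":{"type":"number"}},"required":["series"]}

```bash
mkdir -p pics
cat > h.py <<'E'
import numpy as np, cv2
from cell import arm
from scipy.spatial.transform import Rotation as R
def snap(n,f):
    im=arm.get_image(n); cv2.imwrite('pics/'+f,im[:,:,::-1]); return im
def cam(n):
    p=arm.camera_params(n); return p,np.array(p['world_to_cam'])
def ray(n,u,v):
    p,T=cam(n); d=np.array([(u-p['cx'])/p['fx'],(v-p['cy'])/p['fy'],1]); 
    return -T[:3,:3].T@T[:3,3], T[:3,:3].T@d
def onz(n,u,v,z):
    o,d=ray(n,u,v); return o+d*(z-o[2])/d[2]
def proj(n,P):
    p,T=cam(n); P=np.atleast_2d(P); c=P@T[:3,:3].T+T[:3,3]
    return np.c_[p['fx']*c[:,0]/c[:,2]+p['cx'],p['fy']*c[:,1]/c[:,2]+p['cy']]
def tri(n1,a,n2,b):
    o1,d1=ray(n1,*a);o2,d2=ray(n2,*b)
    s=np.linalg.lstsq(np.c_[d1,-d2],o2-o1,rcond=None)[0]
    p,q=o1+s[0]*d1,o2+s[1]*d2; return (p+q)/2,np.linalg.norm(p-q)
E
python3 - <<'E'
from h import *
np.set_printoptions(precision=2,suppress=True)
print(arm.get_obs())
for n in('top','side','wrist'):
    snap(n,n+'0.png'); p,T=cam(n); print(n,p['fx'],-T[:3,:3].T@T[:3,3],T[2,:3])
E
```

```text
{'t': 0.0, 'q': array([-0.89,  0.5 , -0.43,  1.55,  0.22,  1.14, -0.21]), 'joint_velocities': array([ 0.,  0.,  0.,  0.,  0., -0.,  0.]), 'joint_efforts': array([ -0.  , -56.66,  -5.82, -27.91,  -0.07,   0.03,   0.  ]), 'tool_pos': array([265.9 , 592.43, 247.69]), 'ee_rot': array([-0.  ,  0.21,  0.98, -0.  ]), 'force': array([0.76, 0.52, 0.2 ]), 'wrist_torque': array([-0.  ,  0.06, -0.03]), 'gripper_force': 0.0, 'finger_gap': 92.20708604736954}
top 613.1427898439316 [ 332.38  -15.45 1108.72] [ 0.18  0.   -0.98]
side 508.1085642972077 [474.1  720.89 789.31] [ 0.04 -0.72 -0.7 ]
wrist 355.9053762260009 [196.33 623.86 383.8 ] [ 0.26 -0.12 -0.96]
```

View pics/top0.png

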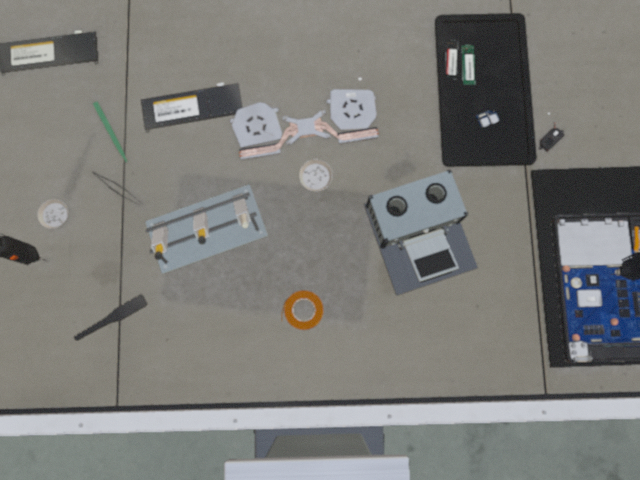

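View pics/side0.png

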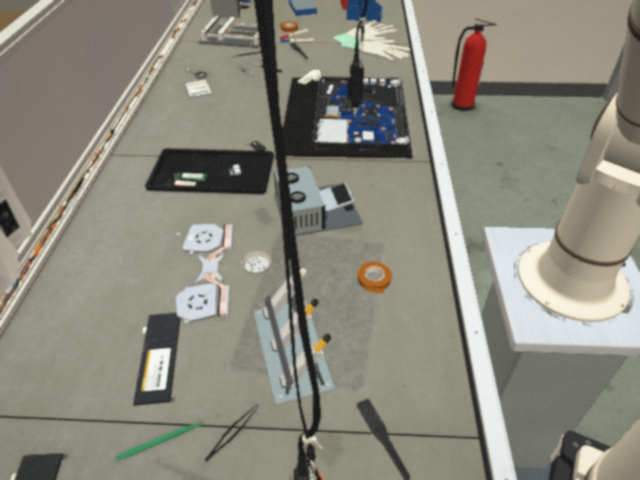

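The top view shows the rack at about (205,228) with yellow-handled tools at (158,250) and (201,236), and a pale/dark tool at (247,217). The magnetiser wells are at (397,205) and (436,193), the pad at (435,263), the tape at (303,310) and the dish at (314,175).

Run:
```python
from h import *
t=cv2.imread('pics/top0.png');s=cv2.imread('pics/side0.png')
a=cv2.resize(t[175:280,135:275],None,fx=2.85,fy=2.85,interpolation=cv2.INTER_CUBIC)
b=cv2.resize(t[160:300,355:485],None,fx=2.1,fy=2.1,interpolation=cv2.INTER_CUBIC)
c=cv2.resize(s[260:400,245:345],None,fx=4,fy=4,interpolation=cv2.INTER_CUBIC)
im=np.zeros((600,800,3),np.uint8); im[:a.shape[0],:a.shape[1]]=a; im[300:300+b.shape[0],:b.shape[1]]=b; im[:560,400:800]=c
cv2.imwrite('pics/crop.png',im)
```

```text
(no output)
```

View pics/crop.png

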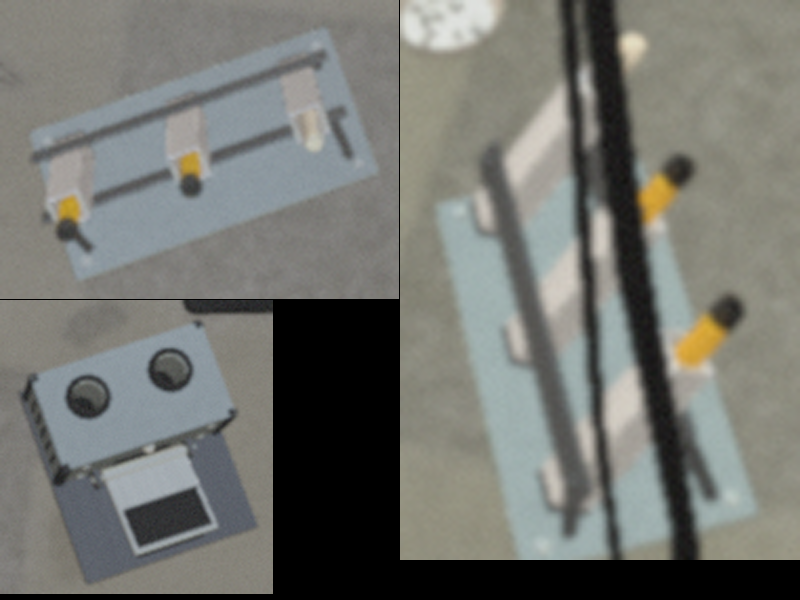

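Crops: two drivers have yellow handles with black butts (side-view butts at about (415,298)→px(322,339) and (314,302)); the cream marker is in the right tube. Wells and pad are clear.

Run:
```python
from h import *
np.set_printoptions(precision=1,suppress=True)
t=cv2.imread('pics/top0.png');s=cv2.imread('pics/side0.png')
def blobs(im,box,f,amin):
    x0,y0,x1,y1=box; h=cv2.cvtColor(im[y0:y1,x0:x1],cv2.COLOR_BGR2HSV).astype(int); m=f(h).astype(np.uint8)
    n,l,st,c=cv2.connectedComponentsWithStats(m)
    return [(st[i,4],c[i]+[x0,y0],m,l==i) for i in range(1,n) if st[i,4]>=amin]
yel=lambda h:(h[...,0]>12)&(h[...,0]<32)&(h[...,1]>140)&(h[...,2]>110)
blk=lambda h:(h[...,2]<75)
Y={}
for n,im,box in(('top',t,(140,230,215,275)),('side',s,(290,290,340,360))):
    for f,k in((yel,'y'),(blk,'b')):
        for a,c,_,_ in blobs(im,box,f,8): print(n,k,a,c)
# collars
for a,c,_,l in blobs(t,(375,175,455,225),lambda h:h[...,2]<100,40):
    pts=np.argwhere(l)[:,::-1]+[375,175]; e=cv2.minEnclosingCircle(pts.astype(np.float32)); print('collar',a,c,e,onz('top',*e[0],83))
for a,c,_,l in blobs(t,(410,235,462,285),lambda h:h[...,2]<60,40):print('pad',a,c,onz('top',*c,39))
for a,c,_,l in blobs(t,(375,225,480,300),lambda h:(h[...,2]<110)&(h[...,0]>100)&(h[...,1]>30),200):
    pts=(np.argwhere(l)[:,::-1]+[375,225]).astype(np.float32);print('plate',a,c,cv2.minAreaRect(pts))
# rack plate
for a,c,_,l in blobs(t,(135,175,280,285),lambda h:(h[...,0]>85)&(h[...,0]<115)&(h[...,1]>18)&(h[...,2]>120),1000):
    pts=(np.argwhere(l)[:,::-1]+[135,175]).astype(np.float32); b=cv2.boxPoints(cv2.minAreaRect(pts)); print('rack',a,b)
    w=np.array([onz('top',*p,4) for p in b]); print(w, w.mean(0),[np.linalg.norm(w[i]-w[i-1]) for i in range(4)])
```

```text
top y 32 [201.3 232.7]
top y 39 [158.8 248. ]
top b 23 [201.7 240. ]
top b 28 [158.4 256.1]
side y 60 [308.6 308.6]
side y 78 [319.9 344.9]
side b 497 [302.4 322.5]
side b 125 [291.6 327.3]
side b 29 [314.5 302.1]
side b 31 [326.7 337.6]
collar 301 [435.4 193.4] ((435.8177490234375, 192.60748291015625), 10.459647178649902) [ 596.6 -219.7   83. ]
collar 303 [396.2 206.2] ((396.47320556640625, 205.9375), 10.52706241607666) [ 575.  -150.8   83. ]
pad 563 [434.1 262.9] [ 480.8 -217.6   39. ]
plate 582 [460.4 248.9] ((456.0218811035156, 248.81021118164062), (46.81879425048828, 24.776371002197266), 70.01689147949219)
plate 741 [401.  268.4] ((407.651611328125, 264.6244201660156), (48.56696701049805, 40.62943649291992), 70.34617614746094)
rack 2947 [[143.7 221.8]
 [248.9 184.1]
 [267.1 235. ]
 [162.  272.7]]
[[577.1 306.    4. ]
 [643.5 111.4   4. ]
 [545.9  78.6   4. ]
 [481.6 270.5   4. ]] [562.  191.6   4. ] [np.float64(101.91496200922971), np.float64(205.5640168010652), np.float64(102.90765287839986), np.float64(202.47369688908537)]
```

Run:
```python
from h import *
np.set_printoptions(precision=1,suppress=True)
A={}
for k,a,b in(('L b',(158.4,256.1),(326.7,337.6)),('L y',(158.8,248),(319.9,344.9)),('M b',(201.7,240),(314.5,302.1)),('M y',(201.3,232.7),(308.6,308.6))):
    A[k]=tri('top',a,'side',b); print(k,*A[k])
d=A['L b'][0]-A['M b'][0]; print('yaw',np.degrees(np.arctan2(-d[0],d[1])),np.linalg.norm(d[:2]))
c=np.array([562,191.6,0]); Rz=R.from_euler('z',18.8,degrees=True).as_matrix()
for y in(75,0):
    m=c+Rz@[-23,y,97]; ax=Rz@[-np.sin(.611),0,np.cos(.611)]
    print('mouth',m,'end',m+33*ax,'ax',ax,'cap mid',proj('top',m+27*ax),proj('side',m+27*ax),'t',[(A[k][0]-m)@ax for k in A],[np.linalg.norm((A[k][0]-m)-((A[k][0]-m)@ax)*ax) for k in A])
```

```text
L b [493.8 248.  115.8] 0.7079689768060198
L y [507.2 251.7 101.3] 6.0139426856421245
M b [517.9 177.  116.4] 1.8745236101661054
M y [530.4 180.5 103.4] 6.676992081376336
yaw 18.781000070370858 74.98462084318038
mouth [516.1 255.2  97. ] end [498.1 249.1 124. ] ax [-0.5 -0.2  0.8] cap mid [[156.6 251.5]] [[321.6 337.3]] t [np.float64(28.86250812685885), np.float64(8.988170506306442), np.float64(29.305413232726146), np.float64(11.283839686653014)] [np.float64(8.374113331148417), np.float64(5.383510915544854), np.float64(75.05562770984672), np.float64(75.50411464925384)]
mouth [540.2 184.2  97. ] end [522.3 178.1 124. ] ax [-0.5 -0.2  0.8] cap mid [[200.  235.7]] [[309.3 301.8]] t [np.float64(28.862508126858838), np.float64(8.988170506306432), np.float64(29.305413232726135), np.float64(11.283839686653003)] [np.float64(75.82878081013561), np.float64(74.76786950248164), np.float64(8.095243538217124), np.float64(4.976532021448934)]
```

```bash
cat >> h.py <<'E'
YAW=18.8; Rz=R.from_euler('z',YAW,degrees=True).as_matrix()
AX=Rz@[-np.sin(np.radians(35)),0,np.cos(np.radians(35))]
def RT(z,y): 
    z=np.array(z)/np.linalg.norm(z); y=np.array(y)/np.linalg.norm(y); return np.c_[np.cross(y,z),y,z]
RG=RT(-AX,Rz[:,1])            # grasp orientation in rack
def pose():
    o=arm.get_obs(); q=o['ee_rot']; return o['tool_pos'],R.from_quat([*q[1:],q[0]]).as_matrix()
def plan(P,Rt,n):
    """split the way to pose P,Rt in n equal rows (tool cm, tool deg)"""
    p,M=pose(); rv=R.from_matrix(M.T@Rt).as_rotvec()/n; st=(np.array(P)-p)/n
    print('dist',n*np.linalg.norm(st),'ang',n*np.degrees(np.linalg.norm(rv)))
    for i in range(n):
        print(np.r_[np.round(M.T@st/10,2),np.round(np.degrees(rv),1)].tolist()); M=M@R.from_rotvec(rv).as_matrix()
E
python3 - <<'E'
from h import *
plan(np.array([494,248,122])+100*AX,RG,10)
E
```

```text
dist 404.88395818298306 ang 54.909665871314616
[-3.07, -2.6, 0.44, -1.3, -3.3, -4.2]
[-2.85, -2.83, 0.55, -1.3, -3.3, -4.2]
[-2.6, -3.04, 0.64, -1.3, -3.3, -4.2]
[-2.33, -3.23, 0.72, -1.3, -3.3, -4.2]
[-2.05, -3.41, 0.77, -1.3, -3.3, -4.2]
[-1.75, -3.56, 0.8, -1.3, -3.3, -4.2]
[-1.44, -3.7, 0.81, -1.3, -3.3, -4.2]
[-1.12, -3.81, 0.79, -1.3, -3.3, -4.2]
[-0.79, -3.9, 0.76, -1.3, -3.3, -4.2]
[-0.46, -3.96, 0.71, -1.3, -3.3, -4.2]
```

Call:
{"fn": "send_rows", "kwargs": {
  "series": [
    [-3.1,-2.6,0.4,-1.3,-3.3,-4.2,0.1],
    [-2.8,-2.8,0.5,-1.3,-3.3,-4.2,0.1],
    [-2.6,-3.0,0.6,-1.3,-3.3,-4.2,0.1],
    [-2.3,-3.2,0.7,-1.3,-3.3,-4.2,0.1],
    [-2.0,-3.4,0.8,-1.3,-3.3,-4.2,0.1],
    [-1.8,-3.6,0.8,-1.3,-3.3,-4.2,0.1],
    [-1.4,-3.7,0.8,-1.3,-3.3,-4.2,0.1],
    [-1.1,-3.8,0.8,-1.3,-3.3,-4.2,0.1],
    [-0.8,-3.9,0.8,-1.3,-3.3,-4.2,0.1],
    [-0.5,-4.0,0.7,-1.3,-3.3,-4.2,0.1],
    [0,0,0,0,0,0,0.1]
  ]
}}

```text
t: 1.52
tool_pos: [437.5, 241.6, 207.2]
ee_rot: [0.283, -0.138, 0.948, 0.044]
force: [-1.1, 0.7, -0.5]
finger_gap: 50.0
gripper_force: 0.0
```

Run:
```python
from h import *
np.set_printoptions(precision=2,suppress=True)
p,M=pose(); print(p,M[:,2],M[:,1],-AX, arm.get_obs()['q'],arm.get_obs()['t'],np.array([494,248,122])+100*AX)
snap('wrist','w1.png'); e=np.array([494,248,122]); print(proj('wrist',[e,e-33*AX]))
```

```text
[437.51 241.56 207.19] [ 0.53  0.16 -0.84] [-0.29  0.96  0.01] [ 0.54  0.18 -0.82] [-0.31  0.04 -0.4   2.4   0.99  0.28  0.25] 1.525 [439.7  229.52 203.92]
[[299.56 251.85]
 [302.33 240.36]]
```

View pics/w1.png

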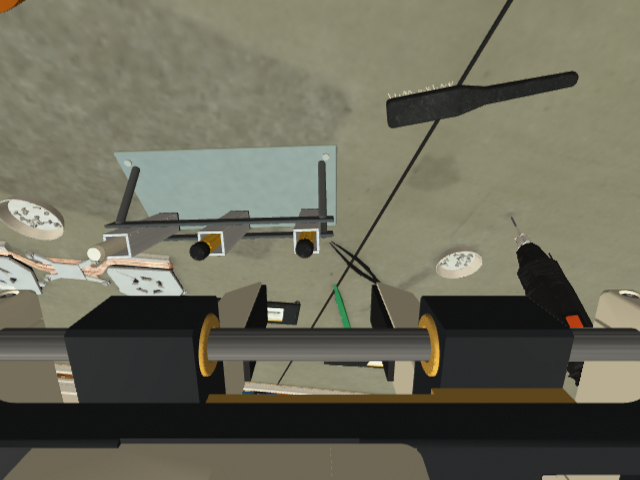

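Wrist view: L butt at (305,247), in its square mouth ~(307,241); M butt at (200,251), mouth ~(210,244); the marker is at (95,254).

Run:
```python
from h import *
np.set_printoptions(precision=1,suppress=True)
im=cv2.imread('pics/w1.png')
for nm,(x0,y0,x1,y1),tp,sd in(('L',(288,224,326,262),(158.4,256.1),(326.7,337.6)),('M',(186,224,228,264),(201.7,240),(314.5,302.1))):
    c=im[y0:y1,x0:x1]; g=c.max(2)
    k=(g<60).astype(np.uint8); n,l,st,ce=cv2.connectedComponentsWithStats(k)
    i=max(range(1,n),key=lambda i:st[i,4]*(abs(ce[i][0]-c.shape[1]/2)<12)); b=ce[i]+[x0,y0]
    s=c.min(2)>200; r=cv2.minAreaRect((np.argwhere(s)[:,::-1]+[x0,y0]).astype(np.float32))
    print(nm,'butt',b,st[i],'rim',r)
    print(' cap via top',*tri('wrist',b,'top',tp),'via side',*tri('wrist',b,'side',sd))
    m=onz('wrist',*r[0],97); print(' mouth',m,'end',m+33*AX,'butt z124',onz('wrist',*b,124))
```

```text
L butt [304.3 247.7] [  8  15  18  19 265] rim ((306.0, 240.5), (23.0, 24.0), 90.0)
 cap via top [494.  249.6 117. ] 3.7004907735233212 via side [493.  250.7 118.8] 1.0885084032008197
 mouth [509.  256.3  97. ] end [491.1 250.2 124. ] butt z124 [486.3 249.4 124. ]
M butt [199.4 250.4] [  4  17  20  19 284] rim ((211.0, 243.0), (26.0, 22.0), 0.0)
 cap via top [519.5 178.5 115.8] 2.9296824424620493 via side [516.6 179.9 119. ] 0.9249143939580858
 mouth [533.  185.4  97. ] end [515.1 179.3 124. ] butt z124 [509.4 181.  124. ]
```

```bash
cat >> h.py <<'E'
ML=np.array([507.8,255.9,96.1]); MM=np.array([531.8,185,96.1])
E
python3 - <<'E'
from h import *
plan(ML+26*AX,RG,5)
E
```

```text
dist 106.89024189902518 ang 2.5157050970444845
[0.06, -0.21, 2.13, -0.1, -0.3, -0.4]
[0.07, -0.22, 2.13, -0.1, -0.3, -0.4]
[0.09, -0.22, 2.12, -0.1, -0.3, -0.4]
[0.1, -0.23, 2.12, -0.1, -0.3, -0.4]
[0.11, -0.23, 2.12, -0.1, -0.3, -0.4]
```

Call:
{"fn": "send_rows", "kwargs": {
  "series": [
    [0.2,-0.6,2.0,-0.2,-0.7,-1,0.1],
    [0.2,-0.5,2.0,-0.2,-0.7,-1,0.1],
    [0.05,0,2.2,-0.1,-0.1,0,0.1],
    [0,0,2.2,0,0,0,0.1],
    [0,0,2.2,0,0,0,0.1],
    [0,0,0,0,0,0,0.1]
  ]
}}

```text
t: 2.33
tool_pos: [491.3, 256.4, 119.7]
ee_rot: [0.295, -0.159, 0.941, 0.047]
force: [0.7, 0.1, 0.1]
finger_gap: 50.4
gripper_force: 0.0
```

Run:
```python
from h import *
np.set_printoptions(precision=2,suppress=True)
print(arm.get_obs()['t'],arm.get_obs()['force']); plan(ML+26*AX,RG,1)
snap('wrist','w2.png')
```

```text
2.325 [0.69 0.13 0.11]
dist 6.239174897259066 ang 0.5013461643817987
[0.09, -0.57, 0.23, -0.0, -0.2, 0.4]
```

View pics/w2.png

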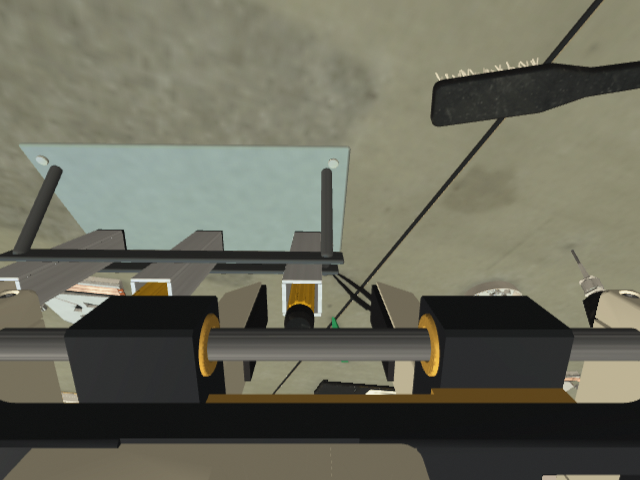

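Driver L's cap is at (300,315), with the finger midpoint at ~(318): I need about 7 mm towards tool -y and 2 mm in.

Call:
{"fn": "send_rows", "kwargs": {
  "series": [
    [0.1,-0.7,0.2,0,0,0.4,0.1],
    [0,0,0,0,0,0,-0.3],
    [0,0,0,0,0,0,-1],
    [0,0,0,0,0,0,-1],
    [0,0,0,0,0,0,-1],
    [0,0,0,0,0,0,-1]
  ],
  "squeeze": 20
}}

```text
t: 3.12
tool_pos: [494.6, 247.2, 118.8]
ee_rot: [0.296, -0.155, 0.941, 0.048]
force: [-0.7, 0.1, 1.4]
finger_gap: 11.8
gripper_force: 20.0
```

Call:
{"fn": "send_rows", "kwargs": {
  "series": [
    [0,0,-1,0,0,0,-1],
    [0,0,-1.5,0,0,0,-1],
    [0,0,-1.5,0,0,0,-1],
    [0,0,-1.5,0,0,0,-1],
    [0,0,-1.5,0,0,0,-1],
    [0,0,-1.5,0,0,0,-1],
    [0,0,-1.5,0,0,0,-1],
    [0,0,0,0,0,0,-1]
  ]
}}

```text
t: 4.12
tool_pos: [445.3, 228.6, 196.2]
ee_rot: [0.296, -0.152, 0.942, 0.048]
force: [-0.2, -1.1, -0.5]
finger_gap: 11.8
gripper_force: 20.0
```

Run:
```python
from h import *
np.set_printoptions(precision=2,suppress=True)
o=arm.get_obs();print(o['t'],o['force'],o['q'],o['finger_gap'],(o['tool_pos']-ML)@AX)
```

```text
4.125 [-0.16 -1.07 -0.47] [ 0.23  0.1  -0.9   2.42  1.34  0.27 -0.01] 11.80866247380259 120.94937435311823
```

Call:
{"fn": "send_rows", "kwargs": {
  "series": [
    [-0.7,0,-1.0,0,0,0,-1],
    [-1.2,0,-1.6,0,0,0,-1],
    [-1.7,0,-2.4,0,0,0,-1],
    [-1.2,0,-1.6,0,0,0,-1]
  ]
}}

```text
t: 4.62
tool_pos: [445.9, 227.3, 259.8]
ee_rot: [0.294, -0.152, 0.943, 0.045]
force: [1.8, 0.2, -1.2]
finger_gap: 11.6
gripper_force: 20.0
```

Run:
```python
from h import *
np.set_printoptions(precision=2,suppress=True)
o=arm.get_obs();print(o['t'],o['force'],o['q'],o['finger_gap'],o['tool_pos'])
plan([597,-220,275],RT([0,0,-1],Rz[:,1]),12)
```

```text
4.625 [ 1.84  0.22 -1.2 ] [ 0.27 -0.1  -0.86  2.35  0.35  0.29  0.97] 11.591114064526742 [445.88 227.28 259.85]
dist 472.364718569429 ang 34.57101161592213
[-0.08, -3.93, -0.07, -0.0, 2.9, -0.0]
[-0.08, -3.93, -0.08, -0.0, 2.9, -0.0]
[-0.07, -3.93, -0.08, -0.0, 2.9, -0.0]
[-0.06, -3.93, -0.09, -0.0, 2.9, -0.0]
[-0.06, -3.93, -0.09, -0.0, 2.9, -0.0]
[-0.05, -3.93, -0.1, -0.0, 2.9, -0.0]
[-0.04, -3.93, -0.11, -0.0, 2.9, -0.0]
[-0.03, -3.93, -0.11, -0.0, 2.9, -0.0]
[-0.03, -3.93, -0.11, -0.0, 2.9, -0.0]
[-0.02, -3.93, -0.12, -0.0, 2.9, -0.0]
[-0.01, -3.93, -0.12, -0.0, 2.9, -0.0]
[0.0, -3.93, -0.12, -0.0, 2.9, -0.0]
```

Call:
{"fn": "send_rows", "kwargs": {
  "series": [
    [-0.1,-2,-0.3,0,2,0,-1],
    [-0.1,-4,-0.3,0,3,0,-1],
    [-0.1,-4,-0.1,0,3,0,-1],
    [-0.1,-4,-0.1,0,3,0,-1],
    [-0.1,-4,-0.1,0,3,0,-1],
    [0,-4,-0.1,0,3,0,-1],
    [0,-4,-0.1,0,3,0,-1],
    [0,-4,-0.1,0,3,0,-1],
    [0,-4,-0.1,0,3,0,-1],
    [0,-4,-0.1,0,3,0,-1],
    [0,-4,-0.1,0,3,0,-1],
    [0,-3,0,0,2,0,-1]
  ]
}}

```text
t: 6.12
tool_pos: [586.0, -202.2, 277.3]
ee_rot: [0.003, -0.158, 0.987, -0.005]
force: [-0.1, 0.8, -0.2]
finger_gap: 11.9
gripper_force: 20.0
```

Run:
```python
from h import *
np.set_printoptions(precision=2,suppress=True)
o=arm.get_obs();print(o['t'],o['force'],o['q'],o['finger_gap'],o['tool_pos'])
plan([597,-220,225],RT([0,0,-1],Rz[:,1]),1)
p,M=pose(); tip=p+M@[0,0,124]; print('tip pred',tip,proj('top',tip),proj('side',tip),proj('wrist',tip))
a=snap('top','t3.png')[:,:,::-1]; b=snap('side','s3.png')[:,:,::-1]
a=cv2.resize(a[140:300,350:490],None,fx=2.8,fy=2.8); b=cv2.resize(b[100:250,250:380],None,fx=3,fy=3)
im=np.zeros((460,800,3),np.uint8); im[:a.shape[0],:a.shape[1]]=a; im[:b.shape[0],400:400+b.shape[1]]=b; cv2.imwrite('pics/c3.png',im)
```

```text
6.125 [-0.08  0.79 -0.22] [ 0.4   0.39 -0.15  1.62  0.07  1.13  2.12] 11.877177463432693 [ 585.99 -202.19  277.29]
dist 56.32629154169292 ang 0.8845991712029022
[-0.46, -1.98, 5.25, -0.6, 0.3, -0.6]
tip pred [ 586.99 -203.18  153.3 ] [[433.93 187.52]] [[292.32 154.09]] [[318.81 244.34]]
```

View pics/c3.png

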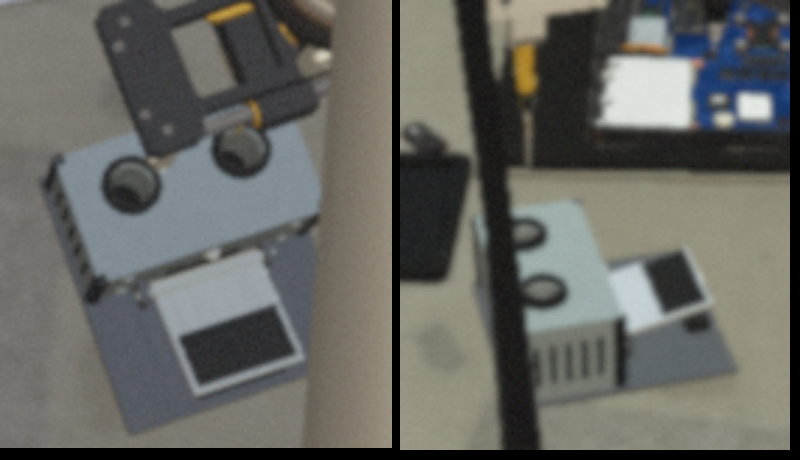

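The side crop shows driver 1 hanging vertically, its tip at about (292.5,154), which matches the prediction. Well_1's collar is at about (291.7,177.7) and well_0's at (298.3,197).

Run:
```python
from h import *
np.set_printoptions(precision=2,suppress=True)
for t,s in(((435.8,193),(291.7,177.7)),((396.4,206),(298.3,197))): print(tri('top',t,'side',s),onz('side',*s,83),onz('top',*t,83))
im=arm.get_image('wrist')[:,:,::-1]; cv2.imwrite('pics/w3.png',im); print(proj('wrist',[[596.6,-219.7,83],[575,-150.8,83]]))
```

```text
(array([ 595.55, -220.66,   76.47]), np.float64(3.9352593586597786)) [ 592.48 -211.21   83.  ] [ 595.9  -219.61   83.  ]
(array([ 574.57, -151.36,   76.14]), np.float64(3.818199230176612)) [ 571.71 -142.24   83.  ] [ 574.9  -150.68   83.  ]
[[298.99 227.14]
 [374.85 228.15]]
```

View pics/w3.png

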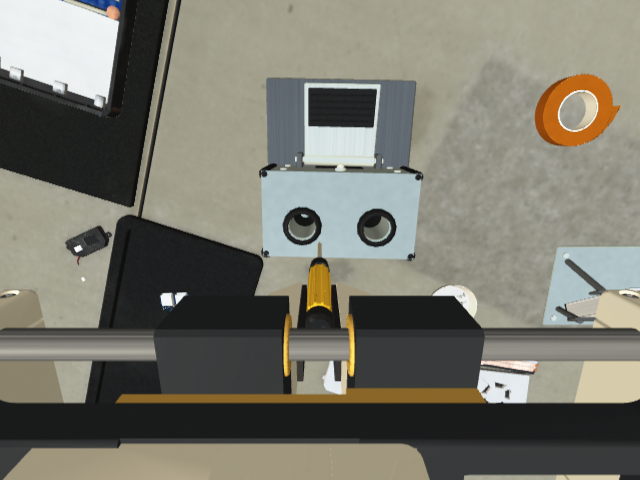

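The wrist view shows well_1 at (302,226), well_0 at (377,228) and the blade tip at (320,242); I use about (596,-217.5) for well_1.

Call:
{"fn": "send_rows", "kwargs": {
  "series": [
    [-0.45,-1.8,2.0,-0.6,0.3,-0.6,-1],
    [0,0,3.0,0,0,0,-1],
    [0,0,0,0,0,0,-1]
  ]
}}

```text
t: 6.65
tool_pos: [593.7, -213.6, 225.6]
ee_rot: [-0.001, -0.165, 0.986, 0.003]
force: [-1.6, 0.5, -0.3]
finger_gap: 11.5
gripper_force: 20.0
```

Run:
```python
from h import *
np.set_printoptions(precision=2,suppress=True)
print(arm.get_obs()['tool_pos'],arm.get_obs()['t']); plan([596,-217.5,225],RT([0,0,-1],Rz[:,1]),1)
im=snap('wrist','w4.png')[:,:,::-1]; b=snap('side','s4.png')[:,:,::-1]
a=cv2.resize(im[180:330,250:430],None,fx=2.5,fy=2.5);b=cv2.resize(b[110:230,260:350],None,fx=3.8,fy=3.8)
c=np.zeros((460,800,3),np.uint8); c[:a.shape[0],:a.shape[1]]=a; c[:b.shape[0],455:455+b.shape[1]]=b; cv2.imwrite('pics/c4.png',c)
```

```text
[ 593.73 -213.6   225.59] 6.65
dist 4.547269421943327 ang 0.4211290160739275
[-0.09, -0.44, 0.06, 0.4, -0.0, 0.2]
```

View pics/c4.png

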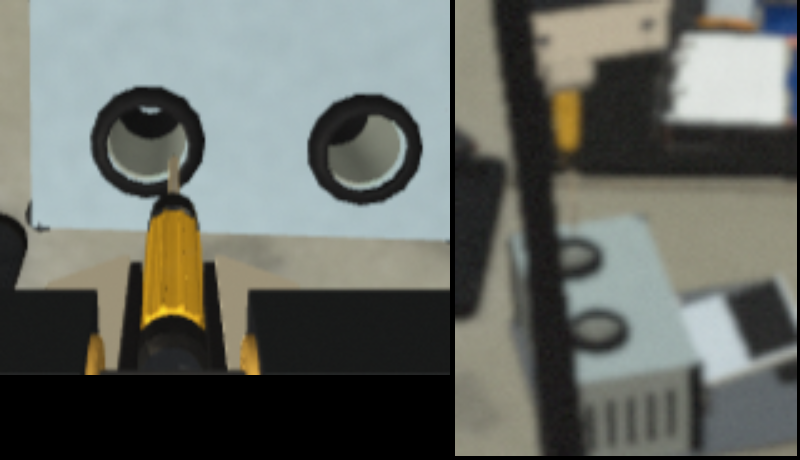

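The wrist crop shows the blade tip at px (319.6,244) and the well_1 collar centre at (309,236.5), so the tip needs to go further to the left.

Run:
```python
from h import *
np.set_printoptions(precision=2,suppress=True)
p,M=pose(); print(M[:,2])
w=onz('wrist',309.2,236.4,83); w0=onz('wrist',250+365/2.5,180+149/2.5,83); t=onz('wrist',319.6,244,p[2]-124); print(w,w0,t,p,M.T@(w-t))
```

```text
[ 0.  0. -1.]
[ 598.65 -221.13   83.  ] [ 578.18 -152.67   83.  ] [ 595.89 -213.19  104.98] [ 595.95 -214.26  228.98] [ 0.08 -8.48 21.95]
```

Call:
{"fn": "send_rows", "kwargs": {
  "series": [
    [0,-0.7,0.5,0,0,0,-1],
    [0,0,1.5,0,0,0,-1],
    [0,0,1.5,0,0,0,-1],
    [0,0,1.5,0,0,0,-1],
    [0,0,1.0,0,0,0,-1],
    [0,0,0,0,0,0,-1]
  ]
}}

```text
t: 7.5
tool_pos: [597.7, -221.5, 167.3]
ee_rot: [0.001, -0.164, 0.986, 0.003]
force: [-0.2, 0.6, -1.1]
finger_gap: 11.8
gripper_force: 20.0
```

Call:
{"fn": "send_rows", "kwargs": {
  "series": [
    [0,0,0.5,0,0,0,-1],
    [0,0,0.5,0,0,0,-1],
    [0,0,0.5,0,0,0,-1],
    [0,0,0,0,0,0,-1]
  ]
}}

```text
t: 8.0
tool_pos: [598.1, -221.7, 153.2]
ee_rot: [0.002, -0.164, 0.986, 0.003]
force: [-0.3, -0.7, -0.4]
finger_gap: 11.7
gripper_force: 20.0
```

Handle is entering freely. I continue to just above the floor (TCP about 132).

Call:
{"fn": "send_rows", "kwargs": {
  "series": [
    [0,0,0.6,0,0,0,-1],
    [0,0,0.6,0,0,0,-1],
    [0,0,0.4,0,0,0,-1],
    [0,0,0,0,0,0,-1]
  ]
}}

```text
t: 8.5
tool_pos: [598.2, -221.6, 137.1]
ee_rot: [0.002, -0.164, 0.986, 0.003]
force: [-0.3, 0.3, -1.0]
finger_gap: 11.3
gripper_force: 20.0
```

Call:
{"fn": "send_rows", "kwargs": {
  "series": [
    [0,0,0.3,0,0,0,-1],
    [0,0,0.2,0,0,0,-1],
    [0,0,0,0,0,0,-1]
  ]
}}

```text
t: 8.88
tool_pos: [598.5, -221.6, 132.5]
ee_rot: [0.002, -0.164, 0.986, 0.003]
force: [-0.6, -0.7, -0.7]
finger_gap: 11.3
gripper_force: 20.0
```

Call:
{"fn": "send_rows", "kwargs": {
  "series": [
    [0,0,0.2,0,0,0,-1],
    [0,0,0.1,0,0,0,-1],
    [0,0,0,0,0,0,-1]
  ]
}}

```text
t: 9.25
tool_pos: [599.5, -221.7, 131.6]
ee_rot: [0.003, -0.164, 0.986, 0.002]
force: [-1.5, 1.1, 9.0]
finger_gap: 11.3
gripper_force: 20.0
```

Call:
{"fn": "send_rows", "kwargs": {
  "series": [
    [0,0,-0.1,0,0,0,-0.4],
    [0,0,0,0,0,0,0.0],
    [0,0,-0.5,0,0,0,0.1],
    [0,0,-1.5,0,0,0,0.1],
    [0,0,-3,0,0,0,0.1],
    [0,0,-4,0,0,0,0.1],
    [0,0,-4,0,0,0,0.1]
  ]
}}

```text
t: 10.12
tool_pos: [598.1, -222.4, 263.0]
ee_rot: [0.003, -0.164, 0.986, 0.002]
force: [-0.2, -0.7, -0.5]
finger_gap: 50.8
gripper_force: 0.0
```

Run:
```python
from h import *
np.set_printoptions(precision=2,suppress=True)
o=arm.get_obs();print(o['t'],o['force'],o['q'],o['tool_pos'])
im=arm.get_image('side')[:,:,::-1]; cv2.imwrite('pics/s5.png',im); im=arm.get_image('wrist')[:,:,::-1]; cv2.imwrite('pics/w5.png',im)
G=MM-3.5*Rz[:,1]; plan(G+90*AX,RG,12)
```

```text
10.125 [-0.22 -0.7  -0.45] [ 0.43  0.44 -0.15  1.58  0.06  1.13  2.17] [ 598.13 -222.41  263.02]
dist 417.395475734583 ang 34.18976395026584
[-0.11, 3.38, 0.81, -0.0, -2.8, 0.0]
[-0.07, 3.38, 0.81, -0.0, -2.8, 0.0]
[-0.03, 3.38, 0.82, -0.0, -2.8, 0.0]
[0.01, 3.38, 0.82, -0.0, -2.8, 0.0]
[0.05, 3.38, 0.82, -0.0, -2.8, 0.0]
[0.09, 3.38, 0.81, -0.0, -2.8, 0.0]
[0.13, 3.38, 0.81, -0.0, -2.8, 0.0]
[0.18, 3.38, 0.8, -0.0, -2.8, 0.0]
[0.22, 3.38, 0.79, -0.0, -2.8, 0.0]
[0.25, 3.38, 0.78, -0.0, -2.8, 0.0]
[0.29, 3.38, 0.77, -0.0, -2.8, 0.0]
[0.33, 3.38, 0.75, -0.0, -2.8, 0.0]
```

View pics/w5.png

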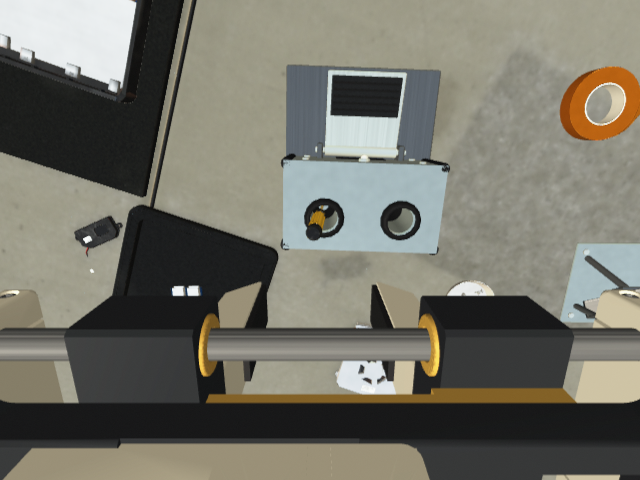

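Driver 1 stands in well_1 (butt at (313,232)) and the fingers are clear. Next, driver 2.

Call:
{"fn": "send_rows", "kwargs": {
  "series": [
    [-0.1,2.5,0.6,0,-2,0,0.1],
    [-0.1,3.5,0.8,0,-3,0,0.1],
    [0,3.5,0.8,0,-3,0,0.1],
    [0,3.5,0.8,0,-3,0,0.1],
    [0,3.5,0.8,0,-3,0,0.1],
    [0.1,3.5,0.8,0,-3,0,0.1],
    [0.1,3.5,0.8,0,-3,0,0.1],
    [0.2,3.5,0.8,0,-3,0,0.1],
    [0.2,3.5,0.8,0,-3,0,0.1],
    [0.3,3.5,0.8,0,-3,0,0.1],
    [0.3,3.5,0.8,0,-3,0,0.1],
    [0.3,2.5,0.7,0,-2,0,0.1]
  ]
}}

```text
t: 11.72
tool_pos: [483.7, 142.3, 191.7]
ee_rot: [0.251, -0.164, 0.953, 0.039]
force: [-0.4, -0.4, -0.6]
finger_gap: 50.5
gripper_force: 0.0
```

Run:
```python
from h import *
np.set_printoptions(precision=2,suppress=True)
o=arm.get_obs();print(o['t'],o['force'],o['q'],o['tool_pos'])
G=MM-3.5*Rz[:,1]; plan(G+90*AX,RG,1)
im=arm.get_image('wrist'); cv2.imwrite('pics/w6.png',im[:,:,::-1])
```

```text
11.725 [-0.39 -0.37 -0.63] [ 0.16  0.09 -0.52  2.37  0.31  0.19  1.27] [483.69 142.31 191.71]
dist 31.562880771559033 ang 5.575014131197744
[0.38, 2.15, 2.28, -0.1, -5.5, 0.8]
```

Call:
{"fn": "send_rows", "kwargs": {
  "series": [
    [0.2,1.1,0,0,-2.8,0.4,0.1],
    [0.2,1.1,0.6,0,-2.7,0.4,0.1],
    [0,0,0,0,0,0,0.1]
  ]
}}

```text
t: 12.15
tool_pos: [477.2, 135.8, 178.4]
ee_rot: [0.257, -0.155, 0.954, 0.03]
force: [-0.1, -0.5, 0.4]
finger_gap: 50.3
gripper_force: 0.0
```

Run:
```python
from h import *
np.set_printoptions(precision=2,suppress=True)
o=arm.get_obs();print(o['t'],o['force'],o['q'],o['tool_pos'])
G=MM-3.5*Rz[:,1]; plan(G+26*AX,RG,1); plan(G+90*AX,RG,1)
im=arm.get_image('wrist'); cv2.imwrite('pics/w6.png',im[:,:,::-1])
k=((im.max(2)<60)).astype(np.uint8)[200:296,200:440]; n,l,st,ce=cv2.connectedComponentsWithStats(k)
for i in range(1,n):
    if 80<st[i,4]<2500: print(st[i],ce[i]+[200,200])
h=cv2.cvtColor(im[200:330,200:440],cv2.COLOR_RGB2HSV).astype(int); y=(h[...,0]>12)&(h[...,0]<32)&(h[...,1]>140)&(h[...,2]>110)
n,l,st,ce=cv2.connectedComponentsWithStats(y.astype(np.uint8))
for i in range(1,n):
    if st[i,4]>30: print('y',st[i],ce[i]+[200,200])
print(proj('wrist',[G,G+33*AX]))
```

```text
12.15 [-0.06 -0.52  0.42] [ 0.44  0.14 -0.83  2.39  0.84  0.19  0.74] [477.24 135.82 178.41]
dist 84.47957434612836 ang 5.2744671075957275
[-1.52, 2.74, 7.85, -1.4, -5.1, 0.1]
dist 31.2226851563977 ang 5.2744671075957275
[-0.95, 2.58, 1.47, -1.4, -5.1, 0.1]
[ 34   0 206  53 961] [322.54 245.49]
[ 81  62  60   5 232] [310.2  263.72]
[173  63  50   5 194] [397.02 264.55]
[152  75  29  21 398] [363.99 286.31]
y [149  66   6  16  39] [351.41 273.18]
y [154  66  12  10  56] [359.25 269.7 ]
y [218 115  18  15 172] [426.33 323.13]
y [  2 120   6  10  38] [204.53 325.05]
[[357.95 274.5 ]
 [362.27 289.09]]
```

Call:
{"fn": "send_rows", "kwargs": {
  "series": [
    [-0.5,0.9,0.8,-0.7,0,0,0.1],
    [-0.5,0.9,0.8,-0.7,0,0,0.1],
    [-0.4,0.9,1.0,0,0,0,0.1],
    [0,0,0,0,0,0,0.1]
  ]
}}

```text
t: 12.7
tool_pos: [493.1, 171.2, 163.1]
ee_rot: [0.255, -0.159, 0.953, 0.043]
force: [0.2, -0.5, 0.1]
finger_gap: 50.2
gripper_force: 0.0
```

```bash
cat > a.py <<'E'
from h import *
np.set_printoptions(precision=2,suppress=True)
o=arm.get_obs();print(o['t'],o['force'],o['q'],o['tool_pos'])
G=MM-3.5*Rz[:,1]; plan(G+26*AX,RG,1); p,M=pose(); print('perp',M.T@(p-G-AX*((p-G)@AX)),'t',(p-G)@AX, 'proj',proj('wrist',[G,G+33*AX]))
im=arm.get_image('wrist'); cv2.imwrite('pics/w7.png',im[:,:,::-1])
k=((im.max(2)<60)).astype(np.uint8)[240:330,270:370]; n,l,st,ce=cv2.connectedComponentsWithStats(k)
for i in range(1,n):
    if 80<st[i,4]<2500: print(st[i],ce[i]+[270,240])
h=cv2.cvtColor(im[200:330,270:370],cv2.COLOR_RGB2HSV).astype(int); y=(h[...,0]>12)&(h[...,0]<32)&(h[...,1]>140)&(h[...,2]>110)
n,l,st,ce=cv2.connectedComponentsWithStats(y.astype(np.uint8))
for i in range(1,n):
    if st[i,4]>30: print('y',st[i],ce[i]+[270,200])
E
python3 a.py
```

```text
12.7 [ 0.23 -0.49  0.06] [ 0.22  0.22 -0.68  2.35  1.1   0.2   0.45] [493.11 171.24 163.14]
dist 52.774797307756636 ang 5.022307065585662
[0.02, -0.3, 5.27, 0.1, -5.0, 0.1]
perp [-4.81  2.94 -0.42] t 78.47165859172692 proj [[314.28 267.41]
 [313.58 283.04]]
[  0   0 100   3 300] [319.5 241. ]
[  0  16  29   4 116] [284.  257.5]
[ 61  16  39   4 155] [350.12 257.49]
[ 34  26  22  25 429] [314.35 278.06]
[  0  87 100   3 191] [320.5  328.52]
y [46 57  5 10 34] [318.41 261.62]
```

Call:
{"fn": "send_rows", "kwargs": {
  "series": [
    [0,-0.2,1.3,0,0,0,0.1],
    [0,-0.1,1.3,0,0,0,0.1],
    [0,0,1.3,0,0,0,0.1],
    [0,0,1.3,0,0,0,0.1],
    [0,0,0,0,0,0,0.1]
  ]
}}

```text
t: 13.38
tool_pos: [518.3, 175.3, 117.6]
ee_rot: [0.255, -0.158, 0.953, 0.042]
force: [-0.1, 0.2, 0.2]
finger_gap: 50.6
gripper_force: 0.0
```

```bash
python3 a.py
```

```text
13.375 [-0.05  0.23  0.2 ] [ 0.12  0.36 -0.58  2.33  1.68  0.22 -0.1 ] [518.28 175.29 117.63]
dist 1.6972125678012702 ang 5.079048157540466
[-0.08, 0.13, 0.07, -0.0, -5.1, 0.0]
perp [ 0.7  -1.34  0.06] t 26.771198625961844 proj [[321.76 305.01]
 [322.36 334.2 ]]
[  0  23 100   8 634] [319.88 266.36]
[  0  39  34   7 214] [286.67 281.71]
[ 71  39  29   7 196] [355.49 281.97]
[  0  70 100  20 620] [321.5  322.02]
y [ 41  92  25  22 319] [322.09 301.88]
```

Call:
{"fn": "send_rows", "kwargs": {
  "series": [
    [0,0,0.1,0,0,0,-0.3],
    [0,0,0,0,0,0,-1],
    [0,0,0,0,0,0,-1],
    [0,0,0,0,0,0,-1],
    [0,0,0,0,0,0,-1]
  ],
  "squeeze": 20
}}

```text
t: 14.05
tool_pos: [518.9, 176.4, 117.3]
ee_rot: [0.255, -0.158, 0.953, 0.043]
force: [-1.1, -0.6, 0.9]
finger_gap: 11.4
gripper_force: 20.0
```

Run:
```python
from h import *
p,M=pose(); G=MM-3.5*Rz[:,1]; print(np.round(M.T@AX,3), 'axis in tool; t',(p-G)@AX, np.round(M.T@(p-G-AX*((p-G)@AX)),2))
print('pull 10mm = tool cm',np.round(M.T@AX,2))
```

```text
[ 0.087  0.001 -0.996] axis in tool; t 25.95676912879657 [ 0.12 -0.46  0.01]
pull 10mm = tool cm [ 0.09  0.   -1.  ]
```

Call:
{"fn": "send_rows", "kwargs": {
  "series": [
    [0.09,0,-1,0,0,0,-1],
    [0.13,0,-1.5,0,0,0,-1],
    [0.13,0,-1.5,0,0,0,-1],
    [0.13,0,-1.5,0,0,0,-1],
    [0,0,0,0,0,0,-1]
  ]
}}

```text
t: 14.68
tool_pos: [489.0, 165.8, 163.0]
ee_rot: [0.256, -0.158, 0.953, 0.042]
force: [0.8, 0.1, 0.1]
finger_gap: 11.8
gripper_force: 20.0
```

```bash
cat > b.py <<'E'
from h import *
np.set_printoptions(precision=3,suppress=True)
o=arm.get_obs();print(o['t'],o['force'],o['q'],o['tool_pos'])
p,M=pose(); G=MM-3.5*Rz[:,1]; print(M.T@AX, 't',(p-G)@AX, M.T@(p-G-AX*((p-G)@AX)))
E
python3 b.py
```

```text
14.675 [0.774 0.11  0.088] [ 0.31   0.22  -0.765  2.365  1.152  0.207  0.404] [489.03  165.841 163.044]
[ 0.086 -0.    -0.996] t 81.60148887941588 [-0.173 -0.854 -0.015]
```

Call:
{"fn": "send_rows", "kwargs": {
  "series": [
    [0.13,0,-1.5,0,0,0,-1],
    [0.13,0,-1.5,0,0,0,-1],
    [0,0,0,0,0,0,-1]
  ]
}}

```text
t: 15.05
tool_pos: [473.1, 159.8, 187.3]
ee_rot: [0.256, -0.157, 0.953, 0.042]
force: [0.7, -0.8, -0.5]
finger_gap: 11.5
gripper_force: 20.0
```

```bash
python3 b.py
```

```text
15.05 [ 0.676 -0.844 -0.517] [ 0.539  0.146 -0.981  2.377  0.81   0.222  0.739] [473.064 159.774 187.323]
[ 0.086 -0.001 -0.996] t 111.28071134277135 [-0.119 -1.451 -0.009]
```

Call:
{"fn": "send_rows", "kwargs": {
  "series": [
    [0.13,0,-1.5,0,0,0,-1],
    [-0.2,0,-1.0,0,0,0,-1],
    [-0.8,0,-1.3,0,0,0,-1],
    [-1.2,0,-2.1,0,0,0,-1],
    [-1.2,0,-2.1,0,0,0,-1],
    [0,0,0,0,0,0,-1]
  ]
}}

```text
t: 15.8
tool_pos: [462.2, 151.2, 256.2]
ee_rot: [0.252, -0.155, 0.955, 0.035]
force: [0.6, 0.5, -1.0]
finger_gap: 12.0
gripper_force: 20.0
```

Run:
```python
from h import *
np.set_printoptions(precision=2,suppress=True)
o=arm.get_obs();print(o['t'],o['force'],o['q'],o['tool_pos'])
# driver axis (butt-wards) in tool = (.087,0,-.996); want it vertical: tool z tilted 5 deg
zt=R.from_rotvec(np.radians(5)*Rz[:,1]).apply([0,0,-1])
for s in(5,-5):
    Rt=RT(R.from_rotvec(np.radians(s)*Rz[:,1]).apply([0,0,-1]),Rz[:,1]); print(s,Rt@[.087,0,-.996])
    if (Rt@[.087,0,-.996])[2]>.9999: tip=Rt@np.array([-.087,0,.996])*123; print('tip off',tip); plan(np.array([577,-152.7,275-123])-tip,Rt,10)
```

```text
15.8 [ 0.57  0.51 -1.01] [ 0.81 -0.15 -1.11  2.32 -0.32  0.39  1.83] [462.17 151.22 256.2 ]
5 [0. 0. 1.]
-5 [-0.16 -0.06  0.98]
```

```bash
cat >> h.py <<'E'
R5=RT(R.from_rotvec(np.radians(5)*Rz[:,1]).apply([0,0,-1]),Rz[:,1])
E
python3 - <<'E'
from h import *
plan([577,-152.7,278],R5,10)
E
```

```text
dist 325.6166096735625 ang 34.43251546690767
[-0.21, -3.25, -0.09, -0.1, 3.4, -0.0]
[-0.2, -3.25, -0.11, -0.1, 3.4, -0.0]
[-0.19, -3.25, -0.12, -0.1, 3.4, -0.0]
[-0.18, -3.25, -0.14, -0.1, 3.4, -0.0]
[-0.17, -3.25, -0.15, -0.1, 3.4, -0.0]
[-0.16, -3.25, -0.17, -0.1, 3.4, -0.0]
[-0.15, -3.25, -0.18, -0.1, 3.4, -0.0]
[-0.13, -3.25, -0.19, -0.1, 3.4, -0.0]
[-0.12, -3.25, -0.21, -0.1, 3.4, -0.0]
[-0.1, -3.25, -0.22, -0.1, 3.4, -0.0]
```

Call:
{"fn": "send_rows", "kwargs": {
  "series": [
    [-0.4,-1.5,-0.8,0,3,0,-1],
    [-0.2,-3,-0.3,-0.1,3.5,0,-1],
    [-0.2,-3.5,-0.1,-0.1,3.5,0,-1],
    [-0.2,-3.5,-0.1,-0.1,3.5,0,-1],
    [-0.2,-3.5,-0.1,-0.1,3.5,0,-1],
    [-0.1,-3.5,-0.1,-0.1,3.5,0,-1],
    [-0.1,-3.5,-0.1,-0.1,3.5,0,-1],
    [-0.1,-3.5,-0.1,-0.1,3.5,0,-1],
    [-0.1,-3.5,-0.1,0,3.5,0,-1],
    [-0.1,-3,-0.2,0,3,0,-1],
    [0,0,0,0,0,0,-1]
  ]
}}

```text
t: 17.18
tool_pos: [572.1, -151.6, 275.8]
ee_rot: [-0.043, -0.159, 0.986, -0.007]
force: [0.4, 1.0, -1.3]
finger_gap: 11.6
gripper_force: 20.0
```

Run:
```python
from h import *
np.set_printoptions(precision=2,suppress=True)
o=arm.get_obs();print(o['t'],o['force'],o['q'],o['tool_pos'])
plan([577,-152.7,228],R5,1)
```

```text
17.175 [ 0.44  1.02 -1.27] [ 0.81  0.52 -0.87  1.6   0.43  1.3   1.75] [ 572.1  -151.63  275.79]
dist 48.056254252078446 ang 0.51269508475338
[-0.84, -0.26, 4.72, 0.0, 0.1, -0.5]
```

Call:
{"fn": "send_rows", "kwargs": {
  "series": [
    [-0.4,-0.1,1.7,0,0,-0.3,-1],
    [-0.4,-0.1,3.0,0,0,0,-1],
    [0,0,0,0,0,0,-1]
  ]
}}

```text
t: 17.55
tool_pos: [573.0, -147.9, 228.1]
ee_rot: [-0.044, -0.165, 0.985, -0.005]
force: [1.0, -0.5, -0.1]
finger_gap: 11.3
gripper_force: 20.0
```

Run:
```python
from h import *
np.set_printoptions(precision=2,suppress=True)
o=arm.get_obs();print(o['t'],o['force'],o['tool_pos'])
p,M=pose(); tip=p+M@np.array([-.087,0,.996])*123; print('tip pred',tip,proj('wrist',tip),'well',proj('wrist',[577,-152.7,83]))
plan([577,-152.7,228],R5,1)
im=snap('wrist','w8.png')[:,:,::-1]; b=snap('side','s8.png')[:,:,::-1]
a=cv2.resize(im[180:330,230:410],None,fx=2.5,fy=2.5);b=cv2.resize(b[110:230,260:350],None,fx=3.8,fy=3.8)
c=np.zeros((460,800,3),np.uint8); c[:a.shape[0],:a.shape[1]]=a; c[:b.shape[0],455:455+b.shape[1]]=b; cv2.imwrite('pics/c8.png',c)
```

```text
17.55 [ 0.96 -0.52 -0.09] [ 572.98 -147.91  228.05]
tip pred [ 572.63 -147.37  105.08] [[318.87 258.31]] well [[310.92 254.9 ]]
dist 6.250710649064409 ang 0.34773059802809814
[-0.22, -0.58, -0.02, 0.3, -0.1, 0.2]
```

View pics/c8.png

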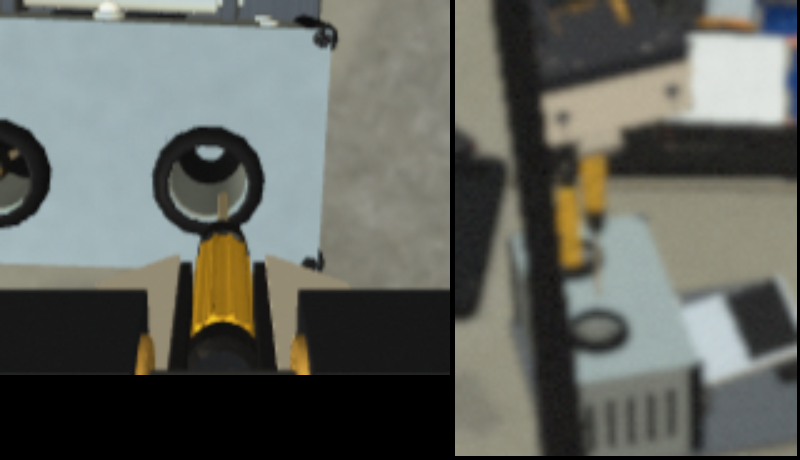

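The wrist crop shows the tip at px (319.2,260) and the well_0 centre at (313.2,252).

Run:
```python
from h import *
np.set_printoptions(precision=2,suppress=True)
p,M=pose(); print(p); w=onz('wrist',313.2,252,83); t=onz('wrist',319.2,260,105); print(w,t,Rz.T@(w-t), M.T@[0,0,-1.])
```

```text
[ 574.98 -148.14  231.19]
[ 577.43 -151.78   83.  ] [ 577.13 -146.68  105.  ] [ -1.36  -4.92 -22.  ] [-0.08 -0.    1.  ]
```

Call:
{"fn": "send_rows", "kwargs": {
  "series": [
    [0,-0.5,0.5,0,0,0,-1],
    [-0.12,0,1.5,0,0,0,-1],
    [-0.12,0,1.5,0,0,0,-1],
    [-0.12,0,1.5,0,0,0,-1],
    [-0.08,0,1.0,0,0,0,-1],
    [0,0,0,0,0,0,-1]
  ]
}}

```text
t: 18.4
tool_pos: [575.7, -153.4, 170.1]
ee_rot: [-0.042, -0.164, 0.986, -0.005]
force: [0.2, 0.7, 0.3]
finger_gap: 11.9
gripper_force: 20.0
```

Call:
{"fn": "send_rows", "kwargs": {
  "series": [
    [-0.04,0,0.5,0,0,0,-1],
    [-0.04,0,0.5,0,0,0,-1],
    [-0.04,0,0.5,0,0,0,-1],
    [0,0,0,0,0,0,-1]
  ]
}}

```text
t: 18.9
tool_pos: [575.9, -153.7, 155.8]
ee_rot: [-0.042, -0.164, 0.986, -0.005]
force: [-0.2, -0.1, 0.1]
finger_gap: 11.9
gripper_force: 20.0
```

Call:
{"fn": "send_rows", "kwargs": {
  "series": [
    [-0.05,0,0.6,0,0,0,-1],
    [-0.05,0,0.6,0,0,0,-1],
    [-0.05,0,0.6,0,0,0,-1],
    [0,0,0.3,0,0,0,-1],
    [0,0,0,0,0,0,-1]
  ]
}}

```text
t: 19.52
tool_pos: [575.8, -153.6, 134.9]
ee_rot: [-0.042, -0.164, 0.986, -0.005]
force: [0.5, 0.6, 0.2]
finger_gap: 11.6
gripper_force: 20.0
```

Call:
{"fn": "send_rows", "kwargs": {
  "series": [
    [0,0,0.2,0,0,0,-1],
    [0,0,0.2,0,0,0,-1],
    [0,0,0,0,0,0,-1]
  ]
}}

```text
t: 19.9
tool_pos: [575.5, -153.8, 131.1]
ee_rot: [-0.041, -0.164, 0.986, -0.005]
force: [-0.3, -0.4, -0.3]
finger_gap: 11.6
gripper_force: 20.0
```

Call:
{"fn": "send_rows", "kwargs": {
  "series": [
    [0,0,0.2,0,0,0,-1],
    [0,0,0.1,0,0,0,-1],
    [0,0,0,0,0,0,-1]
  ]
}}

```text
t: 20.27
tool_pos: [576.3, -153.7, 130.0]
ee_rot: [-0.041, -0.164, 0.986, -0.006]
force: [-1.6, -0.1, 9.7]
finger_gap: 11.3
gripper_force: 20.0
```

Call:
{"fn": "send_rows", "kwargs": {
  "series": [
    [0,0,-0.1,0,0,0,-0.5],
    [0,0,0,0,0,0,-0.3],
    [0,0,-0.1,0,0,0,-0.3],
    [0.05,0,-1.0,0,0,0,-0.3],
    [0.2,0,-2,0,0,0,-0.3],
    [0.3,0,-3.5,0,0,0,-0.3],
    [0.3,0,-3.5,0,0,0,-0.3]
  ]
}}

```text
t: 21.15
tool_pos: [575.8, -153.9, 233.0]
ee_rot: [-0.041, -0.164, 0.986, -0.005]
force: [0.6, 0.4, 0.2]
finger_gap: 32.1
gripper_force: 0.0
```

Run:
```python
from h import *
np.set_printoptions(precision=2,suppress=True)
o=arm.get_obs();print(o['t'],o['force'],o['q'],o['tool_pos'],o['finger_gap'])
im=arm.get_image('wrist'); cv2.imwrite('pics/w9.png',im[:,:,::-1]); s=arm.get_image('side'); cv2.imwrite('pics/s9.png',s[:,:,::-1])
def bl(n,im,box,f,a):
    x0,y0,x1,y1=box; h=cv2.cvtColor(im[y0:y1,x0:x1],cv2.COLOR_RGB2HSV).astype(int)
    N,l,st,ce=cv2.connectedComponentsWithStats(f(h).astype(np.uint8))
    for i in range(1,N):
        if st[i,4]>=a: print(n,st[i],ce[i]+[x0,y0])
yel=lambda h:(h[...,0]>12)&(h[...,0]<32)&(h[...,1]>140)&(h[...,2]>110)
bl('wrist',im,(150,150,450,320),yel,40); bl('side',s,(270,120,330,220),yel,8)
# expected end points when standing upright at both wells
for w in([598,-221.5],[577,-152.7]): print(proj('wrist',[[*w,138],[*w,83]]).ravel(),proj('side',[[*w,138],[*w,83]]).ravel())
# pad
for x,y,z in[(480.8,-217.6,39)]: print('pad wrist',proj('wrist',[x,y,z]))
k=(im.max(2)<60).astype(np.uint8)[:160]; N,l,st,ce=cv2.connectedComponentsWithStats(k)
for i in range(1,N):
    if 800<st[i,4]<9000: print('blk',st[i],ce[i],onz('wrist',*ce[i],39))
```

```text
21.15 [0.56 0.45 0.18] [ 0.8   0.57 -0.84  1.64  0.47  1.23  1.73] [ 575.77 -153.92  233.02] 32.12848843357613
wrist [ 59  89  31  24 363] [225.74 249.1 ]
wrist [155  92  17  21 221] [314.33 250.61]
side [ 17  39  13  41 195] [292.57 178.57]
[217.96 260.47 236.07 244.09] [288.47 155.01 289.72 174.94]
[321.33 263.75 320.98 246.8 ] [295.22 173.77 296.3  193.94]
pad wrist [[287.3  115.28]]
blk [ 249   96   74   44 2965] [285.23 117.59] [ 483.29 -218.77   39.  ]
```

Both drivers stand in their wells. The pad measures about (482,-218.5) from the wrist and top views, so I move over it with the fingers shut.

Run:
```python
from h import *
plan([482,-218.5,200],RT([0,0,-1],Rz[:,1]),4)
```

```text
dist 121.69344050302459 ang 4.373838579106917
[2.73, -0.75, 1.12, -0.0, -1.1, 0.0]
[2.75, -0.75, 1.07, -0.0, -1.1, 0.0]
[2.77, -0.75, 1.02, -0.0, -1.1, 0.0]
[2.79, -0.75, 0.96, -0.0, -1.1, 0.0]
```

Call:
{"fn": "send_rows", "kwargs": {
  "series": [
    [2.8,-0.7,0.3,0,-1.1,0,-1],
    [2.8,-0.8,0.8,0,-1.1,0,-1],
    [2.8,-0.7,1.4,0,-1.1,0,-1],
    [2.8,-0.8,1.7,0,-1.1,0,-1],
    [0,0,0,0,0,0,-1]
  ]
}}

```text
t: 21.88
tool_pos: [474.4, -221.3, 193.7]
ee_rot: [-0.005, -0.162, 0.987, 0.001]
force: [0.5, 0.7, 0.1]
finger_gap: 0.3
gripper_force: 0.0
```

Run:
```python
from h import *
np.set_printoptions(precision=2,suppress=True)
o=arm.get_obs();print(o['t'],o['force'],o['q'],o['tool_pos'],o['finger_gap']); plan([482,-218.5,68],RT([0,0,-1],Rz[:,1]),1)
im=arm.get_image('wrist'); k=(im.max(2)<60).astype(np.uint8)[:290]; N,l,st,ce=cv2.connectedComponentsWithStats(k)
for i in range(1,N):
    if 800<st[i,4]<9000: print('blk',st[i],ce[i],onz('wrist',*ce[i],39))
s=arm.get_image('side');cv2.imwrite('pics/s10.png',s[:,:,::-1])
h=cv2.cvtColor(s[120:220,270:330],cv2.COLOR_RGB2HSV).astype(int);y=(h[...,0]>12)&(h[...,0]<32)&(h[...,1]>140)&(h[...,2]>110)
N,l,st,ce=cv2.connectedComponentsWithStats(y.astype(np.uint8)); print([(st[i].tolist(),(ce[i]+[270,120]).round(1)) for i in range(1,N) if st[i,4]>8])
```

```text
21.875 [0.46 0.72 0.07] [ 1.09  0.45 -0.88  1.9   0.42  0.99  1.91] [ 474.37 -221.28  193.69] 0.28282882806388476
dist 125.95261964755434 ang 0.6543055618528788
[-0.94, -0.03, 12.56, 0.2, -0.6, -0.2]
blk [  99    0   58  290 1251] [128.57 138.62] [ 449.93 -386.56   39.  ]
blk [ 510    0  130   54 1666] [582.3   22.85] [264.39 -89.34  39.  ]
blk [ 282  223   78   39 2794] [319.59 241.72] [ 481.63 -217.27   39.  ]
[([17, 39, 13, 41, 194], array([292.5, 178.5]))]
```

Call:
{"fn": "send_rows", "kwargs": {
  "series": [
    [-0.8,0,2,0.2,-0.6,0,-1],
    [0,0,4,0,0,0,-1],
    [0,0,4,0,0,0,-1],
    [0,0,2.2,0,0,0,-1],
    [0,0,0,0,0,0,-1]
  ]
}}

```text
t: 22.6
tool_pos: [485.6, -215.3, 71.8]
ee_rot: [0.001, -0.165, 0.986, 0.001]
force: [1.0, -0.3, 0.1]
finger_gap: 0.6
gripper_force: 0.0
```

Call:
{"fn": "send_rows", "kwargs": {
  "series": [
    [0.3,-0.1,0.8,0,0,0,-1],
    [0,0,0.4,0,0,0,-1],
    [0,0,0.4,0,0,0,-1],
    [0,0,0.3,0,0,0,-1],
    [0,0,0,0,0,0,-1]
  ]
}}

```text
t: 23.22
tool_pos: [483.0, -219.0, 53.7]
ee_rot: [0.002, -0.164, 0.986, -0.0]
force: [-2.6, -2.7, 2.7]
finger_gap: 0.2
gripper_force: 1.8
```

Call:
{"fn": "send_rows", "kwargs": {
  "series": [
    [0,0,0.2,0,0,0,-1],
    [0,0,0.2,0,0,0,-1],
    [0,0,0.1,0,0,0,-1],
    [0,0,0,0,0,0,-1]
  ]
}}

```text
t: 23.72
tool_pos: [482.9, -218.9, 49.1]
ee_rot: [0.002, -0.164, 0.986, -0.0]
force: [-4.5, -1.8, 11.7]
finger_gap: 0.4
gripper_force: 5.7
```

Call:
{"fn": "send_rows", "kwargs": {
  "series": [
    [0,0,0.15,0,0,0,-1],
    [0,0,0,0,0,0,-1],
    [0,0,0,0,0,0,-1]
  ]
}}

```text
t: 24.1
tool_pos: [483.0, -218.9, 48.7]
ee_rot: [0.001, -0.164, 0.986, -0.001]
force: [-8.9, -1.1, 23.3]
finger_gap: 0.3
gripper_force: 11.7
```

The force rises steeply (23 N, barely moving), so the paddle is on its stop. Now I release and retreat.

Call:
{"fn": "send_rows", "kwargs": {
  "series": [
    [0,0,-0.5,0,0,0,-1],
    [0,0,-1,0,0,0,-1],
    [0,0,-2,0,0,0,-1],
    [0,0,-4,0,0,0,-1],
    [0,0,-4,0,0,0,-1],
    [0,0,-3,0,0,0,-1],
    [0,0,0,0,0,0,-1],
    [0,0,0,0,0,0,-1]
  ]
}}

```text
t: 25.1
tool_pos: [481.9, -218.3, 191.8]
ee_rot: [0.002, -0.164, 0.986, 0.0]
force: [-1.0, 0.6, -0.9]
finger_gap: 0.4
gripper_force: 0.0
```

Run:
```python
from h import *
np.set_printoptions(precision=1,suppress=True)
o=arm.get_obs();print(o['t'],o['force'],o['tool_pos'])
im=arm.get_image('wrist'); k=(im.max(2)<60).astype(np.uint8)[:290]; N,l,st,ce=cv2.connectedComponentsWithStats(k)
for i in range(1,N):
    if 800<st[i,4]<9000: print('blk',st[i],ce[i],onz('wrist',*ce[i],39))
s=arm.get_image('side'); t=arm.get_image('top')
s0=cv2.imread('pics/s10.png')[:,:,::-1]; S0=cv2.imread('pics/side0.png')[:,:,::-1]; T0=cv2.imread('pics/top0.png')[:,:,::-1]
d=lambda a,b,x0,y0,x1,y1: np.abs(cv2.GaussianBlur(a,(5,5),0)[y0:y1,x0:x1].astype(int)-cv2.GaussianBlur(b,(5,5),0)[y0:y1,x0:x1]).mean().round(1)
print('wells side vs before press',d(s,s0,270,140,320,215),'paddle side vs start',d(s,S0,320,175,365,235),'tape',d(t,T0,275,285,330,335),'dish',d(t,T0,295,155,335,195),'marker',d(t,T0,230,190,255,235))
```

```text
25.1 [-1.   0.6 -0.9] [ 481.9 -218.3  191.8]
blk [  95    0   56  290 1268] [123.6 138. ] [ 457.3 -386.3   39. ]
blk [ 558    0   82   35 1012] [606.   13.6] [262.9 -77.7  39. ]
blk [ 281  211   80   40 2915] [319.8 230.5] [ 478.2 -218.4   39. ]
wells side vs before press 0.6 paddle side vs start 0.5 tape 0.7 dish 0.6 marker 0.6
```

```bash
python3 -c "
from cell import arm
print(arm.finish_job())"
```

```text
the job is handed in; nothing more can be done
None
```

I handed the job in at about 25 s: both screwdrivers stand blade down on the well floors, the paddle was then pressed to its stop and sprang back, and the marker, tape roll and screw dish did not move.

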